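# Turn over the cured mould and its plate in the turnover jig

## Robot

A 6-joint arm with a two-finger parallel gripper is mounted at the origin on the work surface. World frame = base frame: x ahead of the robot, y to its left, z up, the work surface at z = 0. Lengths are in m, angles in rad, forces in N, time in s.
With the tool pointing down it reaches from about 0.3 to 0.875 m from the base axis. Payload 6.4 kg.
Tool frame: the origin (TCP) lies on the centre line of the jaws, within the pads' length; the fingertips stand ctrl.nose_length ahead of it and the grasp point (between the pads) lies 6 mm ahead of it (ctrl.nose_length is the distance from the TCP to the fingertips, in m); x points along the fingers, y is the direction in which the jaws open and shut, and the axes are right-handed (so a half turn about x gives the same grasp; the last joint's range is limited). The gripper opens to 85 mm and grips with 20 to 120 N. Pads are 22 mm wide; open, the fingers measure 114 mm over their backs; the gripper's body (76 mm by 85 mm) begins 54 mm behind the grasp point. The pads swing forward as they close: fully open they stand 13 mm farther back than shut.
Start: joints at [0.951, 0.181, 1.607, -0, 1.354, -0.206], TCP at [0.231, 0.526, 0.256] pointing down, gripper open.
Joint ranges: [-2.99, 2.99], [-0.89, 2.07], [0.3, 2.58], [-1.14, 4.28], [0, 2.63], [-3.12, 3.12]. Speed limits (rad/s): [2.57, 2.57, 3.01, 3.14, 3.14, 3.14].

## Interface

Orientations are given as a unit quaternion [w, x, y, z].
In Python, from bench import telemetry, cams, workorder, spotter, ctrl gives the robot as it stands. The module is installed in compiled form; this text tells all that it offers.
- The arm moves only by the tool servo_tool, never from a script. Its argument "targets" is one flat list of numbers, 4 for each row, row after row: the shift along the tool's x, y, z in mm, then the turn about the tool's x in rad. A call has exactly 5 rows; each row shifts and turns the commanded pose from where the row before left it, along the tool's axes as they then stand; what a row does not reach is not made up. A row lasts 1/10 s, in which the tool goes at most 50 mm and 8.59 degrees, less where a joint would pass 70% of its speed; a pose out of reach is approached as far as the arm can. A call is refused whole if a number of a shift passes 50 or a number of a turn 0.15, either way. A call with a gripper value outside its range is refused whole. "fingers" is the finger opening in mm, from 0 to 85.4, set as the call begins (left out, the last holds). The fingers move at their own pace and stop on an object; the grip force is fixed at half the most. Time passes only in rows, so rows that do not move let the fingers close, or fill a call up. It gives the time, the measured TCP pose, the force and the opening at its end, in the units of the state.
- telemetry.get_obs(): the state, without advancing time (a new reading comes with each control period).
- cams.camera(name): name is "scene" or "side" or "wrist"; returns (picture, depth): 420x560x3 uint8, blue, green, red; 420x560 float32, m along the optical axis (not along the pixel's ray), 0 where there is no reading.
- cams.camera_params(name): a dict with "intrinsics" (3x3 intrinsics, pixels), "R" (3x3) and "t" (3): a world point X has camera coordinates R X + t; the wrist camera has in their place "mount" (4x4, takes a point from camera to tool coordinates, whose origin is the TCP and whose axes are the tool frame's). Camera axes: x right, y down, z forward; pixel columns grow to the right and rows downward; lengths in m; the calibration is good to about 2 mm. The wrist camera is an equidistant fisheye: a pixel r from the principal point sees the ray r / f radians off the axis. A picture is of the moment at which its call begins: read the wrist's pose just before it. camera_params takes no time and is no camera call.
- workorder.hand_in(): hands the job in, once; it reports no verdict.
Trained networks look in the newest picture that a camera, given by its name, has taken for a name from the list of things; names that differ only in an ending like _2 or _b are one class to them, and where a whole thing is asked for, a point or a joint stands for the part that bears it (a point fixed in the world has none). Each returns a list of dicts, best first, with "score" (0 to 1); they miss things now and then, are a little off and sometimes report something else, mostly with a low value. They report only what shows in the picture. A call takes as long as a camera call. They do not tell look-alikes from the thing itself.
- spotter.search_frame(camera, thing): "pixel" ([column, row] in pixels, amid what is visible of it).
The state is a dict: "time_s": time; "q": joint angles; "dq": joint speeds; "joint_efforts": joint torques, N m; "eef_pos": TCP position; "eef_rot": TCP orientation; "wrist_force": force on the tool from outside, world axes, zero at the start; "torque": the same for the moment, N m; "opening": opening from 0.0 (shut) to 1.0 (fully open).
Only numpy, scipy, OpenCV 4.12 (cv2) and the standard library are available. Lean on these libraries where they do the work, as an engineer would, in place of code of your own. Each camera call takes 0.05 s, during which the arm holds its last target.

## Task

The pad cast in the orange mould has cured: take the handle of the turnover jig that holds the orange mould and its aluminium plate, and swing the pair right over together until the frame lies fully down on the far side, so that the mould ends upside down on top of the plate, both still in the jig. Then let go. Leave the jig with the blue mould as it is.

Things in the scene. Friction and masses are not known exactly. Their poses are not given: they have to be found in the camera images.
- orange_grip (a point): Mid handle of the ORANGE mould's jig: round yellow sleeve that spins freely, 16 mm thick, 85 mm long, along y, 60 mm above the table, at the frame's +y side; ends 45 and 40 mm from here. Axes turn with the frame; at the start z is up, x level, away from the robot. Hinge: line parallel to y, 80 mm from here along +x. The frame swings up and over, 180 deg, from stop to stop; stiff, stays where left, about 15 N here.
- orange_mould_mid (a point): Centre of the loose orange mould, 95 x 100 x 30 mm (x, y, z), cavity open to +z; z up at the start, down when inverted. Lower piece in its frame, 65 mm from the hinge. Frame: steel-bar cage 119 mm wide, from the hinge 115 mm out, 28 mm above and below hinge level, open opposite the hinge; at first it lies flat on the robot's side.
- orange_plate_mid (a point): Centre of the aluminium plate 75 x 84 x 10 mm (x, y, z), loose on the orange mould at the start, 20 mm above its centre; a 6 mm deep step on its -z side sits in the mould's cavity. z up at the start, down when inverted.
- blue_grip (a point): Mid handle of the second, identical jig, which holds a BLUE mould and its plate; yellow handle too; axes as for orange_grip. A bystander.
There are look-alikes about, which are no part of the job. Leave any turquoise or yellow look-alike of the part that bears orange_plate_mid alone.

How it is judged:
At the end, for the whole second after the job is handed in: The orange frame, mould and plate are all upside down within 10 degrees, mould on top of plate and still fitted, centres within 15 mm seen from above, the mould at rest in the frame within about 15 mm of its place; the blue jig's handle is within 30 mm of where it was (angle between each of orange_mould_mid, orange_plate_mid, orange_grip's own z axis and vertical above 2.967 rad and z of orange_plate_mid in the frame of orange_mould_mid between 0.012 and 0.028 m and horizontal distance between orange_plate_mid and orange_mould_mid below 0.015 m and x of orange_mould_mid in the frame of orange_grip between -0.005 and 0.03 m and linear speed of each of orange_mould, orange_plate below 0.03 m/s and distance of blue_grip from where it was at the start of the episode below 0.03 m); the robot touches nothing.
It fails at once if the blue jig's handle is swung more than 30 mm (distance of blue_grip from where it was at the start of the episode above 0.03 m).
It also fails if it takes over 42 s, if anything falls off the work surface, if the arm or the gripper's body presses on something with over 40 N, if the wrist force passes 120 N, or if a joint passes its speed limit or range.

## Working session

There is one attempt and no reset: what is moved stays moved. The work goes in short steps, Python scripts to look and compute and a tool call to move; the robot and the scene stay as the last step left them, time stands still between calls to the robot, and variables do not carry over. Pictures are saved under pics/ and viewed, and the job is handed in when it is done.

Besides the shell and the picture viewer there is one more tool, called after "Request:" as name(argument=value, ...), one argument or row to a line, values as JSON. servo_tool: Moves the arm, as the interface text tells. Its arguments: {"type":"object","properties":{"targets":{"type":"array","items":{"type":"number"}},"fingers":{"type":"number"}},"required":["targets"]}

```bash
mkdir -p pics
cat > h.py <<'E'
import numpy as np, cv2
from bench import telemetry, cams, workorder, spotter, ctrl
from scipy.spatial.transform import Rotation as Ro
def snap(n,f):
    im,d=cams.camera(n); cv2.imwrite('pics/'+f+'.png',im); np.save('/tmp/'+f+'.npy',d); return im,d
def w(n,px,d):
    p=cams.camera_params(n); K=p['intrinsics']; c=np.linalg.inv(K)@np.array([px[0],px[1],1.])*d
    return np.array(p['R']).T@(c-np.array(p['t']))
def proj(n,X):
    p=cams.camera_params(n); c=np.array(p['R'])@np.array(X)+np.array(p['t']); q=np.array(p['intrinsics'])@c; return q[:2]/q[2]
E
python3 - <<'E'
from h import *
print(telemetry.get_obs(), ctrl.nose_length)
for n in ['scene','side']:
    im,d=snap(n,n+'0')
    for t in ['orange_grip','orange_mould_mid','orange_plate_mid','blue_grip']:
        for r in spotter.search_frame(n,t):
            u,v=map(int,r['pixel']); dd=d[v,u]; print(n,t,r['pixel'],round(r['score'],2),dd,w(n,(u,v),dd).round(3))
im,d=snap('wrist','wrist0')
E
```

```text
{'time_s': 0.0, 'q': array([ 9.50695795e-01,  1.81543929e-01,  1.60800362e+00,  1.45259129e-05,
        1.35380768e+00, -2.06303996e-01]), 'dq': array([ 7.92536018e-05,  1.05895102e-03,  7.24138362e-04, -3.44271776e-03,
        8.34418789e-04,  7.19739974e-04]), 'joint_efforts': array([-5.31097467e-04, -4.44884741e+01, -3.51335227e+01, -4.69856477e-04,
        9.47392109e-03,  1.15741273e-05]), 'eef_pos': array([0.23088075, 0.5260551 , 0.25538462]), 'eef_rot': array([ 0.69177085,  0.14468996,  0.69228049, -0.14582737]), 'wrist_force': array([ 0.38657795,  0.12773371, -1.04362872]), 'torque': array([-0.04135782, -0.0131075 ,  0.00344338]), 'opening': 0.99858817554532} 0.025
scene orange_grip [207.5, 237.8] 0.74 1.417437 [0.516 0.097 0.076]
scene orange_mould_mid [221.0, 244.4] 0.49 1.4170289 [0.491 0.127 0.065]
scene orange_plate_mid [208.4, 233.5] 0.95 1.4243507 [0.508 0.087 0.077]
scene orange_plate_mid [236.3, 126.4] 0.81 1.792544 [ 0.224 -0.327  0.011]
scene orange_plate_mid [356.3, 363.6] 0.58 1.2629523 [0.349 0.554 0.016]
scene orange_plate_mid [356.2, 269.5] 0.57 1.4303073 [0.199 0.335 0.015]
side orange_grip [326.4, 191.6] 0.74 1.5967519 [0.548 0.111 0.068]
side orange_mould_mid [316.0, 209.8] 0.67 1.5073955 [0.456 0.045 0.085]
side orange_plate_mid [212.8, 155.3] 0.81 1.8173915 [0.357 0.55  0.015]
side orange_plate_mid [328.1, 347.0] 0.57 1.229381 [ 0.216 -0.328  0.021]
side orange_plate_mid [321.5, 200.0] 0.55 1.5477092 [0.499 0.075 0.079]
side blue_grip [390.4, 264.4] 0.56 1.3570074 [ 0.498 -0.242  0.079]
```

View pics/scene0.png

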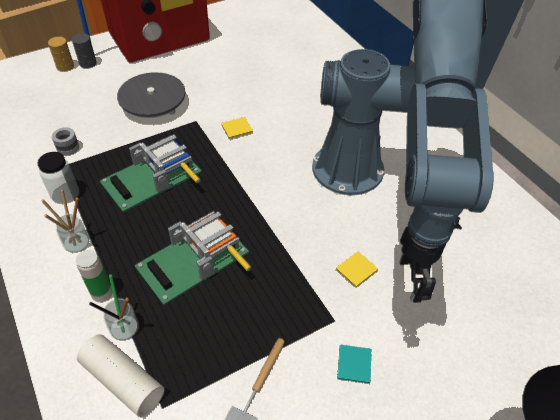

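View pics/side0.png

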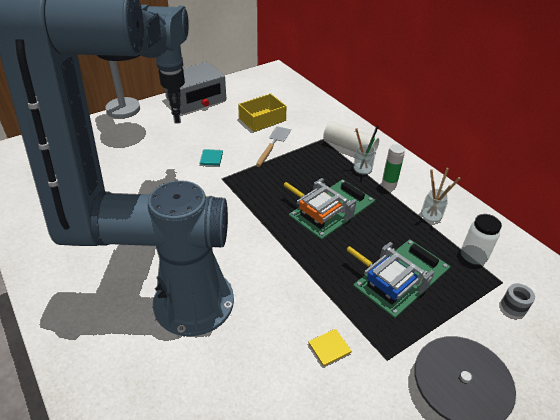

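View pics/wrist0.png

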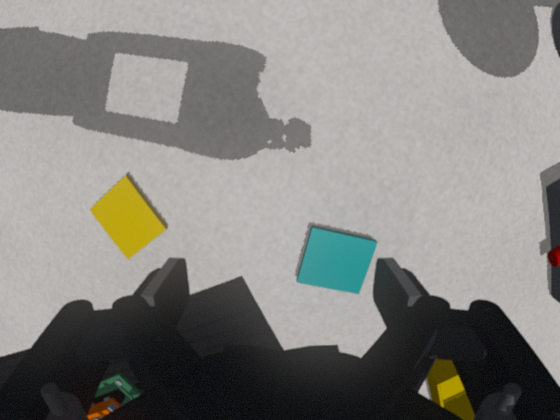

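```bash
python3 -c "
import cv2
a=cv2.imread('pics/scene0.png')[180:310,130:330];b=cv2.imread('pics/side0.png')[140:330,230:460]
cv2.imwrite('pics/c1.png',cv2.resize(a,None,fx=4,fy=4,interpolation=2));cv2.imwrite('pics/c2.png',cv2.resize(b,None,fx=3,fy=3,interpolation=2))"
```

```text
(no output)
```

View pics/c1.png

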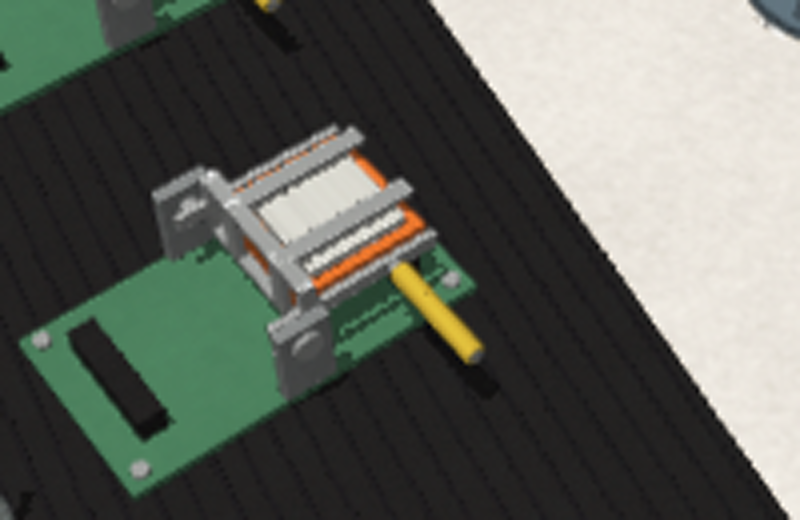

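View pics/c2.png

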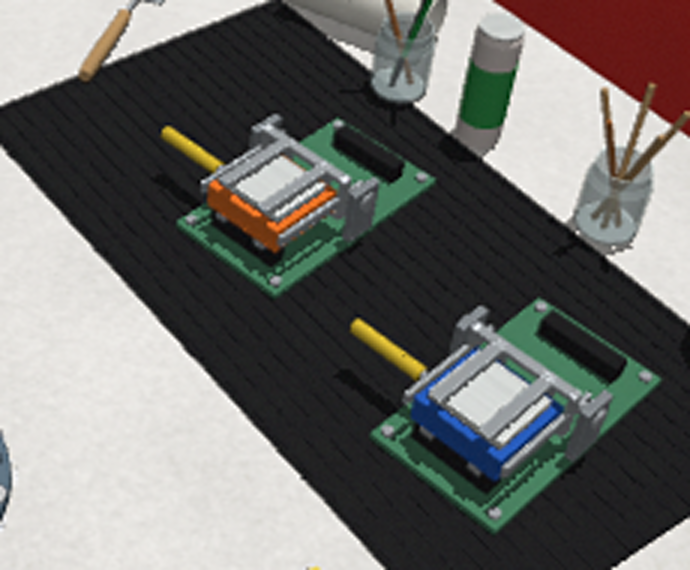

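The scene view shows the orange jig at about (205,245) with its yellow handle from (230,248) to (249,269). The blue jig is at about (155,170), with its handle near (190,172). In the side view the orange handle runs (285,184) to (302,194), and the blue handle is near (360,256).

Things that could be taken for the handle, in scene pixels:
- Orange jig's handle (240,258). I choose this one because it is attached to the frame with the orange mould, and the crops confirm it.
- Blue jig's handle (190,172).
- Yellow tiles (356,269) and (237,127), and turquoise tile (355,363), which are plate look-alikes.

Run:
```python
from h import *
def cloud(n,box):
    im=cv2.imread(f'pics/{n}0.png');d=np.load(f'/tmp/{n}0.npy');h=cv2.cvtColor(im,cv2.COLOR_BGR2HSV)
    m=(h[...,0]>20)&(h[...,0]<33)&(h[...,1]>130)&(h[...,2]>60)
    P=[];U=[]
    for v in range(box[1],box[3]):
        for u in range(box[0],box[2]):
            if m[v,u] and d[v,u]>0: P.append(w(n,(u,v),d[v,u]));U.append((u,v))
    return np.array(P),np.array(U)
for n,boxes in dict(scene=[(222,240,258,278),(175,158,205,190)],side=[(278,178,312,200),(340,242,376,268)]).items():
  for b in boxes:
    P,U=cloud(n,b); c=np.median(P,0); P2=P[np.linalg.norm(P-c,axis=1)<.06]
    k=P2.mean(0); _,s,V=np.linalg.svd(P2-k); t=(P2-k)@V[0]; v=V[0]*np.sign(V[0][1])
    print(n,len(P),k.round(4),v.round(3),np.degrees(np.arctan2(v[0],v[1])).round(1),'ends',(k+V[0]*t.min()).round(3),(k+V[0]*t.max()).round(3),U.min(0),U.max(0))
    vc=cams.camera_params(n); C=-np.array(vc['R']).T@np.array(vc['t']); print('cam',C.round(2))
```

```text
scene 186 [0.4694 0.1872 0.064 ] [-0.169  0.985 -0.014] -9.8 ends [0.477 0.142 0.065] [0.463 0.226 0.063] [227 246] [250 270]
cam [0.79 0.93 1.2 ]
scene 128 [ 0.4589 -0.1549  0.0639] [-0.138  0.99   0.01 ] -7.9 ends [ 0.465 -0.197  0.063] [ 0.453 -0.112  0.064] [181 163] [199 182]
cam [0.79 0.93 1.2 ]
side 115 [0.4645 0.1796 0.0646] [-0.151  0.988 -0.025] -8.7 ends [0.458 0.221 0.064] [0.471 0.138 0.066] [284 182] [304 196]
cam [-0.28 -0.79  1.11]
side 165 [ 0.4537 -0.1621  0.0649] [-0.144  0.99   0.   ] -8.3 ends [ 0.46  -0.203  0.065] [ 0.447 -0.117  0.065] [347 246] [371 266]
cam [-0.28 -0.79  1.11]
```

```bash
cat >> h.py <<'E'
def st():
    o=telemetry.get_obs(); q=o['eef_rot']; R=Ro.from_quat([q[1],q[2],q[3],q[0]]).as_matrix(); return o,R
E
python3 - <<'E'
from h import *
o,R=st(); print(R.round(3))
ang=np.radians(9.2); xp=np.array([np.cos(ang),np.sin(ang),0]); yp=np.array([-np.sin(ang),np.cos(ang),0])
# turn about tool x so tool y -> +-xp
for s in (1,-1):
    a=np.arctan2((s*xp)@R[:,2],(s*xp)@R[:,1]); print('turn',s,a)
G=np.array([.466,.182,.060])+0.006*yp
print('G',G); tgt=G+[0,0,.15]; print('shift (tool)',(R.T@(tgt-o['eef_pos']))*1000)
E
```

```text
[[ 0.     0.402  0.916]
 [ 0.     0.916 -0.402]
 [-1.     0.     0.   ]]
turn 1 0.9964003511779097
turn -1 -2.1451923024118837
G [0.46504071 0.18792282 0.06      ]
shift (tool) [  46.31409127 -215.98923495  350.23875332]
```

Request:
servo_tool(
  targets=[0, -21.6, 35, 0, 0, -21.6, 35, 0, 0, -21.6, 35, 0, 0, -21.6, 35, 0, 0, -21.6, 35, 0],
  fingers=85,
)

```text
time_s: 1.05
eef_pos: [0.3487, 0.3559, 0.2565]
eef_rot: [0.692, 0.145, 0.692, -0.145]
wrist_force: [0.7, 0.3, 0.2]
opening: 0.996
```

Request:
servo_tool(
  targets=[0, -21.6, 35, 0, 0, -21.6, 35, 0, 0, -21.6, 35, 0, 0, -21.6, 35, 0, 0, -21.6, 35, 0],
)

```text
time_s: 1.55
eef_pos: [0.4656, 0.1865, 0.2566]
eef_rot: [0.692, 0.145, 0.692, -0.145]
wrist_force: [0.1, 1.6, 0.3]
opening: 0.996
```

Request:
servo_tool(
  targets=[0, 0, 0, 0.14, 0, 0, 0, 0.14, 0, 0, 0, 0.14, 0, 0, 0, 0.14, 0, 0, 0, 0.14],
)

```text
time_s: 2.05
eef_pos: [0.4649, 0.1879, 0.2564]
eef_rot: [0.599, 0.376, 0.599, -0.375]
wrist_force: [0.1, -0.3, -0.7]
opening: 0.991
```

Request:
servo_tool(
  targets=[0, 0, 0, 0.14, 0, 0, 0, 0.14, 0, 0, 0, 0, 0, 0, 0, 0, 0, 0, 0, 0],
)

```text
time_s: 2.55
eef_pos: [0.4648, 0.188, 0.2563]
eef_rot: [0.543, 0.453, 0.543, -0.453]
wrist_force: [-0.6, -0.5, -0.4]
opening: 0.993
```

```bash
cat >> h.py <<'E'
def wproj(X,o,R):
    p=cams.camera_params('wrist'); K=np.array(p['intrinsics']); M=np.array(p['mount'])
    t=R.T@(np.array(X)-o['eef_pos']); c=np.linalg.inv(M)@np.r_[t,1]; c=c[:3]
    th=np.arctan2(np.hypot(c[0],c[1]),c[2]); ph=np.arctan2(c[1],c[0])
    return np.array([K[0,2]+K[0,0]*th*np.cos(ph),K[1,2]+K[1,1]*th*np.sin(ph)])
def wray(px,o,R):
    p=cams.camera_params('wrist'); K=np.array(p['intrinsics']); M=np.array(p['mount'])
    a=(px[0]-K[0,2])/K[0,0]; b=(px[1]-K[1,2])/K[1,1]; th=np.hypot(a,b); 
    c=np.array([np.sin(th)*a/th,np.sin(th)*b/th,np.cos(th)])
    return o['eef_pos']+R@M[:3,3], R@(M[:3,:3]@c)
E
python3 - <<'E'
from h import *
o,R=st(); print(R.round(3)); im,d=snap('wrist','wrist1')
ang=np.radians(9.2); yp=np.array([-np.sin(ang),np.cos(ang),0]); G=np.array([.466,.182,.06])
for X in (G-.045*yp,G,G+.04*yp):
    p=wproj(X,o,R); print(p); cv2.circle(im,tuple(int(i) for i in p),3,(255,0,255),1)
cv2.imwrite('pics/wrist1m.png',im)
E
```

```text
[[ 0.     0.984  0.179]
 [ 0.     0.179 -0.984]
 [-1.     0.     0.   ]]
[279.97281396 238.70582157]
[280.84033567 196.32604915]
[281.66090249 156.28031719]
```

View pics/wrist1m.png

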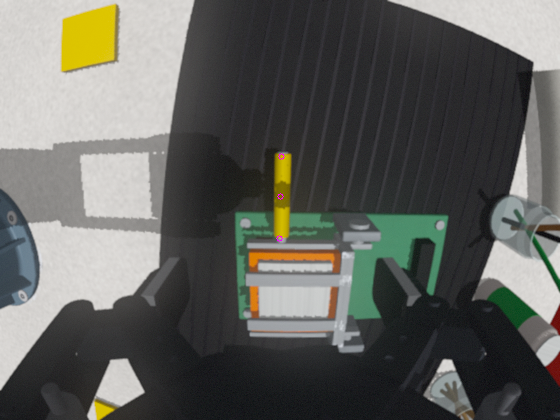

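```bash
cat > yl.py <<'E'
from h import *
def handle(im,o,R,z=.064,guess=None):
    h=cv2.cvtColor(im,cv2.COLOR_BGR2HSV); m=((h[...,0]>18)&(h[...,0]<35)&(h[...,1]>130)&(h[...,2]>50)).astype(np.uint8)
    n,l,s,c=cv2.connectedComponentsWithStats(m)
    g=wproj(guess,o,R); k=min([i for i in range(1,n) if s[i,4]>200],key=lambda i:np.linalg.norm(c[i]-g))
    v,u=np.where(l==k); P=[]
    for a,b in zip(u,v):
        C,r=wray((a,b),o,R); P.append(C+r*(z-C[2])/r[2])
    P=np.array(P); mid=P.mean(0); V=np.linalg.svd(P-mid)[2][0]; V*=np.sign(V[1]); t=(P-mid)@V
    print('px',c[k].round(1),s[k],'mid',mid.round(4),'yaw',np.degrees(np.arctan2(-V[0],V[1])).round(2),'len',(t.max()-t.min()).round(4),'ends',(mid+V*t.min()).round(4),(mid+V*t.max()).round(4))
E
python3 - <<'E'
from yl import *
o,R=st(); im=cv2.imread('pics/wrist1.png')
handle(im,o,R,guess=(.466,.182,.06)); handle(im,o,R,z=.06,guess=(.466,.182,.06))
E
```

```text
px [281.7 193.8] [ 273  153   19   85 1406] mid [0.4663 0.1852 0.064 ] yaw 9.19 len 0.0855 ends [0.4734 0.1409 0.064 ] [0.4598 0.2253 0.064 ]
px [281.7 193.8] [ 273  153   19   85 1406] mid [0.4664 0.1843 0.06  ] yaw 9.19 len 0.0866 ends [0.4737 0.1395 0.06  ] [0.4599 0.2249 0.06  ]
```

Run:
```python
from h import *
a=np.radians(9.2); xp=np.array([np.cos(a),np.sin(a),0]); yp=np.array([-np.sin(a),np.cos(a),0]); G=np.array([.4664,.184,0])
for n in('scene','side'):
    d=np.load(f'/tmp/{n}0.npy'); P=np.array([w(n,(u,v),d[v,u]) for v in range(140,320) for u in range(130,420) if d[v,u]>0])
    L=np.c_[(P-G)@xp,(P-G)@yp,P[:,2]]
    for lo,hi in((-.075,-.055),(-.055,-.045),(-.045,-.035),(-.035,-.025),(-.025,-.015),(-.015,0),(0,.06)):
        s=L[(L[:,1]>lo)&(L[:,1]<hi)&(abs(L[:,0]-.09)<.075)&(L[:,2]>.03)]
        if len(s): print(n,lo,hi,len(s),'zmax',s[:,2].max().round(3),'x',s[:,0].min().round(3),s[:,0].max().round(3))
```

```text
Traceback (most recent call last):
  File "h.py", line 7, in w
    p=cams.camera_params(n); K=p['intrinsics']; c=np.linalg.inv(K)@np.array([px[0],px[1],1.])*d
ValueError: time passes only in moves, steps and waits
```

```bash
sed -i 's/^def snap/import functools\n@functools.lru_cache(None)\ndef _cp(n): return cams.camera_params(n)\ndef snap/; s/p=cams.camera_params(/p=_cp(/' h.py
python3 - <<'E'
from h import *
print(telemetry.get_obs()['time_s'])
a=np.radians(9.2); xp=np.array([np.cos(a),np.sin(a),0]); yp=np.array([-np.sin(a),np.cos(a),0]); G=np.array([.4664,.184,0])
for n in('scene','side'):
    d=np.load(f'/tmp/{n}0.npy'); P=np.array([w(n,(u,v),d[v,u]) for v in range(140,320) for u in range(130,420) if d[v,u]>0])
    L=np.c_[(P-G)@xp,(P-G)@yp,P[:,2]]
    for lo,hi in((-.075,-.055),(-.055,-.045),(-.045,-.035),(-.035,-.025),(-.025,-.015),(-.015,0),(0,.06)):
        s=L[(L[:,1]>lo)&(L[:,1]<hi)&(abs(L[:,0]-.09)<.075)&(L[:,2]>.03)]
        if len(s): print(n,lo,hi,len(s),'zmax',s[:,2].max().round(3),'x',s[:,0].min().round(3),s[:,0].max().round(3))
E
```

```text
2.6
scene -0.075 -0.055 224 zmax 0.092 x 0.015 0.074
scene -0.055 -0.045 121 zmax 0.089 x 0.016 0.098
scene -0.045 -0.035 37 zmax 0.08 x 0.063 0.102
scene -0.035 -0.025 167 zmax 0.083 x 0.062 0.102
scene -0.025 -0.015 5 zmax 0.076 x 0.083 0.087
side -0.075 -0.055 36 zmax 0.092 x 0.016 0.073
side -0.055 -0.045 30 zmax 0.091 x 0.021 0.093
side -0.045 -0.035 39 zmax 0.08 x 0.057 0.102
side -0.035 -0.025 8 zmax 0.077 x 0.061 0.098
```

Request:
servo_tool(
  targets=[28, 1, -6, 0.018, 28, 0, 0, 0, 28, 0, 0, 0, 28, 0, 0, 0, 28, 0, 0, 0],
  fingers=50,
)

```text
time_s: 3.1
eef_pos: [0.4648, 0.1941, 0.1154]
eef_rot: [0.539, 0.458, 0.538, -0.458]
wrist_force: [0.6, 0.7, -0.4]
opening: 0.585
```

Run:
```python
from yl import *
o,R=st(); im,d=snap('wrist','wrist2'); print(o['eef_pos'],o['opening'])
for z in (.064,.06): handle(im,o,R,z,guess=(.4664,.184,.06))
```

```text
[0.46477022 0.19411294 0.11535737] 0.5850031088365641
px [280.9 255.3] [ 266  188   31  139 3806] mid [0.4659 0.1868 0.064 ] yaw 9.34 len 0.0886 ends [0.4737 0.1391 0.064 ] [0.4594 0.2265 0.064 ]
px [280.9 255.3] [ 266  188   31  139 3806] mid [0.4662 0.185  0.06  ] yaw 9.34 len 0.0907 ends [0.4742 0.1362 0.06  ] [0.4595 0.2257 0.06  ]
```

View pics/wrist2.png

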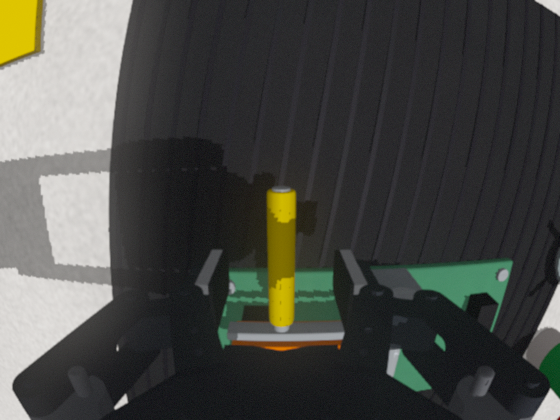

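The wrist view shows the yellow handle from (282,187) to (282,328), centred between the jaws with the orange frame beyond it. I'll descend and close.

Request:
servo_tool(
  targets=[12, 0, 0, 0, 12, 0, 0, 0, 12, 0, 0, 0, 13, 0, 0, 0, 0, 0, 0, 0],
)

```text
time_s: 3.65
eef_pos: [0.4636, 0.1938, 0.0656]
eef_rot: [0.538, 0.458, 0.539, -0.459]
wrist_force: [0.2, -0.6, 0.7]
opening: 0.588
```

Request:
servo_tool(
  targets=[0, 0, 0, 0, 0, 0, 0, 0, 0, 0, 0, 0, 0, 0, 0, 0, 0, 0, 0, 0],
  fingers=0,
)

```text
time_s: 4.15
eef_pos: [0.465, 0.1942, 0.068]
eef_rot: [0.538, 0.459, 0.538, -0.458]
wrist_force: [-1.4, -0.8, 5.9]
opening: 0.164
```

Run:
```python
from h import *
o,R=st(); print(o['eef_pos'],o['opening'],o['wrist_force'],R.round(3)); snap('side','side2'); im,d=snap('wrist','wrist3')
cv2.imwrite('pics/s2.png',cv2.resize(cv2.imread('pics/side2.png')[120:280,220:400],None,fx=4,fy=3.7))
# arc rows: 15 deg? cumulative about hinge 80 mm
for n in (25,):
    th=np.linspace(0,np.pi,n+1); P=np.c_[80*np.sin(th),80*np.cos(th)]
    print(np.c_[-np.diff(P[:,0]),-np.diff(P[:,1])].round(1).tolist())
```

```text
[0.46504682 0.19415336 0.06796855] 0.16361016681850743 [-1.3721703  -0.75761952  5.8894128 ] [[ 0.001  0.987  0.159]
 [ 0.     0.159 -0.987]
 [-1.     0.001  0.   ]]
[[-10.0, 0.6], [-9.9, 1.9], [-9.6, 3.1], [-9.1, 4.3], [-8.5, 5.4], [-7.7, 6.4], [-6.9, 7.3], [-5.9, 8.1], [-4.8, 8.8], [-3.7, 9.3], [-2.5, 9.7], [-1.3, 10.0], [-0.0, 10.0], [1.3, 10.0], [2.5, 9.7], [3.7, 9.3], [4.8, 8.8], [5.9, 8.1], [6.9, 7.3], [7.7, 6.4], [8.5, 5.4], [9.1, 4.3], [9.6, 3.1], [9.9, 1.9], [10.0, 0.6]]
```

View pics/s2.png

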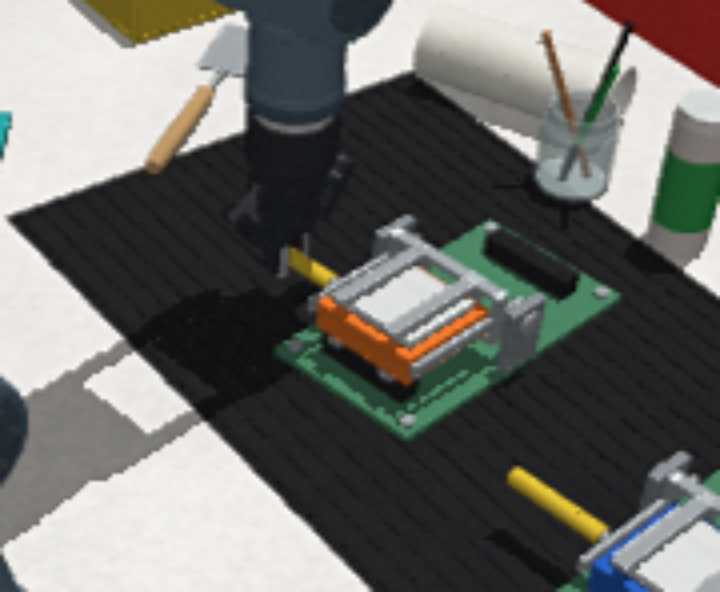

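View pics/wrist3.png

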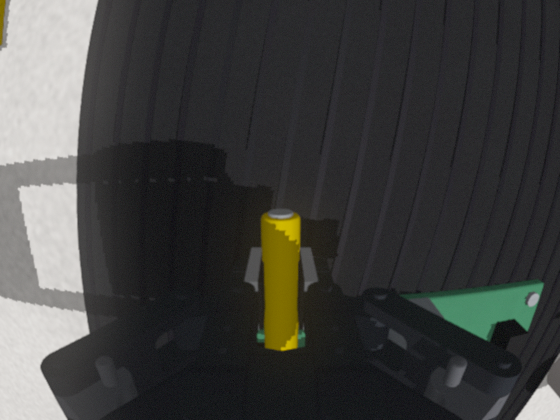

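The sleeve is gripped (opening 0.164, about 14 mm) and the blue jig is untouched. Now I'll swing the frame over in an 80 mm arc.

Request:
servo_tool(
  targets=[-10, 0.6, 0, 0, -9.9, 1.9, 0, 0, -9.6, 3.1, 0, 0, -9.1, 4.3, 0, 0, -8.5, 5.4, 0, 0],
)

```text
time_s: 4.75
eef_pos: [0.4786, 0.1963, 0.1134]
eef_rot: [0.537, 0.458, 0.539, -0.46]
wrist_force: [2.9, 0.9, -17.7]
opening: 0.165
```

Request:
servo_tool(
  targets=[-7.7, 6.4, 0, 0, -6.9, 7.3, 0, 0, -5.9, 8.1, 0, 0, -4.8, 8.8, 0, 0, -3.7, 9.3, 0, 0],
)

```text
time_s: 5.25
eef_pos: [0.5179, 0.2028, 0.1437]
eef_rot: [0.537, 0.457, 0.539, -0.46]
wrist_force: [-8.5, -1.0, -6.7]
opening: 0.165
```

Request:
servo_tool(
  targets=[-2.5, 9.7, 0, 0, -1.3, 10, 0, 0, 0, 10, 0, 0, 1.3, 10, 0, 0, 2.5, 9.7, 0, 0],
)

```text
time_s: 5.75
eef_pos: [0.5678, 0.211, 0.1445]
eef_rot: [0.538, 0.458, 0.539, -0.459]
wrist_force: [-8.4, 0.1, -3.6]
opening: 0.168
```

Run:
```python
from h import *
o,R=st(); print(o['eef_pos'],o['wrist_force']); im,d=snap('side','side4')
cv2.imwrite('pics/s4.png',cv2.resize(im[120:280,220:400],None,fx=4,fy=3.7))
```

```text
[0.5678094  0.21103794 0.14452905] [-8.37446469  0.06502818 -3.55181809]
```

View pics/s4.png

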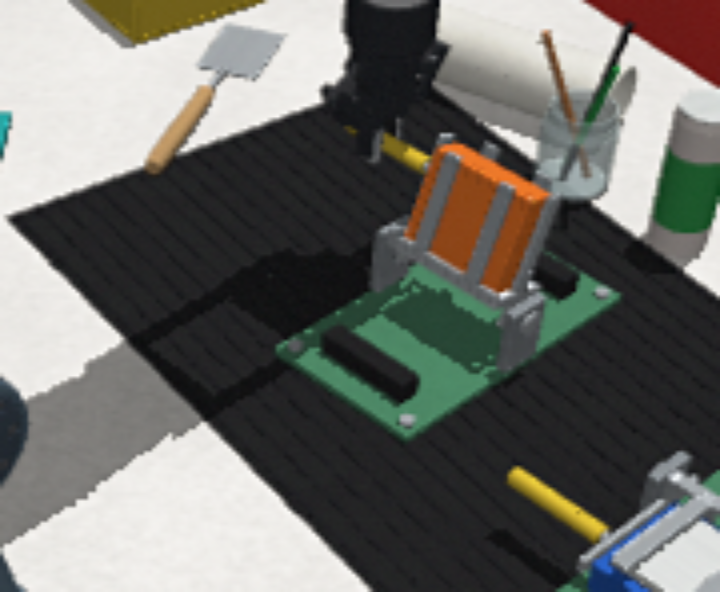

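The frame is just past vertical, the mould is still in the cage, and the blue jig hasn't moved. Before going on, I'll check how far the jars are from the end position.

Run:
```python
from h import *
d=np.load('/tmp/scene0.npy'); P=np.array([w('scene',(u,v),d[v,u]) for v in range(180,400) for u in range(60,200) if d[v,u]>0])
H=P[(P[:,2]>.03)&(P[:,0]>.6)]
g=np.array([.623,.22]); r=np.linalg.norm(H[:,:2]-g,axis=1); i=np.argsort(r)[:8]; print(np.c_[H[i],r[i]].round(3))
```

```text
[[0.649 0.153 0.03  0.072]
 [0.648 0.151 0.032 0.073]
 [0.653 0.152 0.033 0.075]
 [0.646 0.147 0.031 0.076]
 [0.655 0.15  0.031 0.077]
 [0.664 0.152 0.036 0.079]
 [0.648 0.145 0.033 0.079]
 [0.664 0.152 0.032 0.08 ]]
```

Request:
servo_tool(
  targets=[3.7, 9.3, 0, 0, 4.8, 8.8, 0, 0, 5.9, 8.1, 0, 0, 6.9, 7.3, 0, 0, 7.7, 6.4, 0, 0],
)

```text
time_s: 6.3
eef_pos: [0.6076, 0.2176, 0.1157]
eef_rot: [0.538, 0.458, 0.539, -0.459]
wrist_force: [-7.5, 0.6, -0.1]
opening: 0.164
```

Request:
servo_tool(
  targets=[8.5, 5.4, 0, 0, 9.1, 4.3, 0, 0, 9.6, 3.1, 0, 0, 6, 1.2, 0, 0, 0, 0, 0, 0],
)

```text
time_s: 6.8
eef_pos: [0.6218, 0.2199, 0.0818]
eef_rot: [0.538, 0.459, 0.538, -0.458]
wrist_force: [-1.1, 2.3, -7.8]
opening: 0.163
```

Request:
servo_tool(
  targets=[5, 1, 0, 0, 5, 0.5, 0, 0, 5, 0, 0, 0, 0, 0, 0, 0, 0, 0, 0, 0],
)

```text
time_s: 7.3
eef_pos: [0.6231, 0.2201, 0.0681]
eef_rot: [0.538, 0.459, 0.538, -0.458]
wrist_force: [-7.0, 2.2, 1.8]
opening: 0.164
```

Request:
servo_tool(
  targets=[2, 0, 0, 0, 2, 0, 0, 0, 0, 0, 0, 0, 0, 0, 0, 0, 0, 0, 0, 0],
)

```text
time_s: 7.8
eef_pos: [0.6233, 0.2201, 0.0676]
eef_rot: [0.538, 0.459, 0.538, -0.458]
wrist_force: [-18.5, -1.7, 24.7]
opening: 0.164
```

The frame is on its stop: z 0.0676 with 25 N of reaction, the same height as at the start. I'll relieve the push, open, and retreat straight up.

Request:
servo_tool(
  targets=[-3, 0, 0, 0, 0, 0, 0, 0, 0, 0, 0, 0, 0, 0, 0, 0, 0, 0, 0, 0],
)

```text
time_s: 8.3
eef_pos: [0.6231, 0.2201, 0.068]
eef_rot: [0.538, 0.459, 0.538, -0.458]
wrist_force: [-9.9, 1.1, 7.4]
opening: 0.164
```

Request:
servo_tool(
  targets=[0, 0, 0, 0, 0, 0, 0, 0, 0, 0, 0, 0, 0, 0, 0, 0, 0, 0, 0, 0],
  fingers=50,
)

```text
time_s: 8.8
eef_pos: [0.6231, 0.2193, 0.0655]
eef_rot: [0.538, 0.459, 0.538, -0.459]
wrist_force: [-0.8, 0.5, -0.1]
opening: 0.588
```

Request:
servo_tool(
  targets=[-5, 0, 0, 0, -10, 0, 0, 0, -15, 0, 0, 0, -20, 0, 0, 0, -20, 0, 0, 0],
)

```text
time_s: 9.3
eef_pos: [0.623, 0.2195, 0.1373]
eef_rot: [0.538, 0.459, 0.538, -0.458]
wrist_force: [-0.4, 0.4, 0.3]
opening: 0.59
```

Request:
servo_tool(
  targets=[-20, 0, -20, 0, -20, 0, -20, 0, -20, 0, -20, 0, -20, 0, -20, 0, 0, 0, 0, 0],
)

```text
time_s: 9.8
eef_pos: [0.6114, 0.3014, 0.2208]
eef_rot: [0.54, 0.461, 0.537, -0.455]
wrist_force: [0.3, -0.6, 0.5]
opening: 0.585
```

Run:
```python
from yl import *
o,R=st(); print(o['time_s'],o['eef_pos'],o['wrist_force'],o['opening'])
S={}
for n in ('scene','side'):
    im,d=snap(n,n+'5'); S[n]=(im,d)
im,d=snap('wrist','wrist5'); handle(im,o,R,.064,guess=(.625,.21,.06))
a=cv2.resize(S['side'][0][120:310,250:440],(600,600));cv2.imwrite('pics/s5.png',a)
a=cv2.resize(S['scene'][0][180:310,110:270],(740,600));cv2.imwrite('pics/sc5.png',a)
def cl(n,suf,b):
    im=cv2.imread(f'pics/{n}{suf}.png');d=np.load(f'/tmp/{n}{suf}.npy');h=cv2.cvtColor(im,cv2.COLOR_BGR2HSV)
    m=(h[...,0]>20)&(h[...,0]<33)&(h[...,1]>130)&(h[...,2]>60)
    P=np.array([w(n,(u,v),d[v,u]) for v in range(b[1],b[3]) for u in range(b[0],b[2]) if m[v,u]]);return P.mean(0)
for s in '05': print('blue',s,cl('scene',s,(175,158,205,190)).round(4),cl('side',s,(340,242,376,268)).round(4))
```

```text
9.8 [0.61140982 0.30138824 0.22084021] [ 0.25168422 -0.63304922  0.50544313] 0.5854247875200584
px [280.2 289.2] [ 271  250   19   81 1346] mid [0.6266 0.2135 0.064 ] yaw 9.72 len 0.0909 ends [0.6347 0.1657 0.064 ] [0.6194 0.2552 0.064 ]
blue 0 [ 0.4596 -0.1505  0.0687] [ 0.4572 -0.1589  0.0607]
blue 5 nan [ 0.4535 -0.1622  0.0658]<stdin>:12: RuntimeWarning: Mean of empty slice.
  ret = ret.dtype.type(ret / rcount)
```

View pics/s5.png

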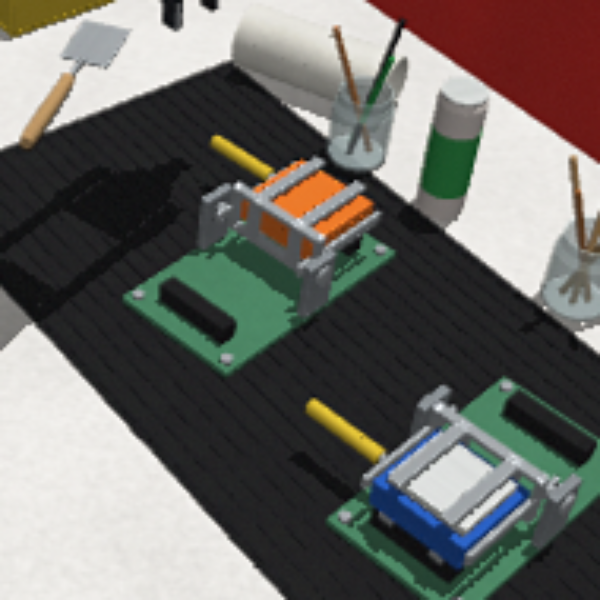

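View pics/sc5.png

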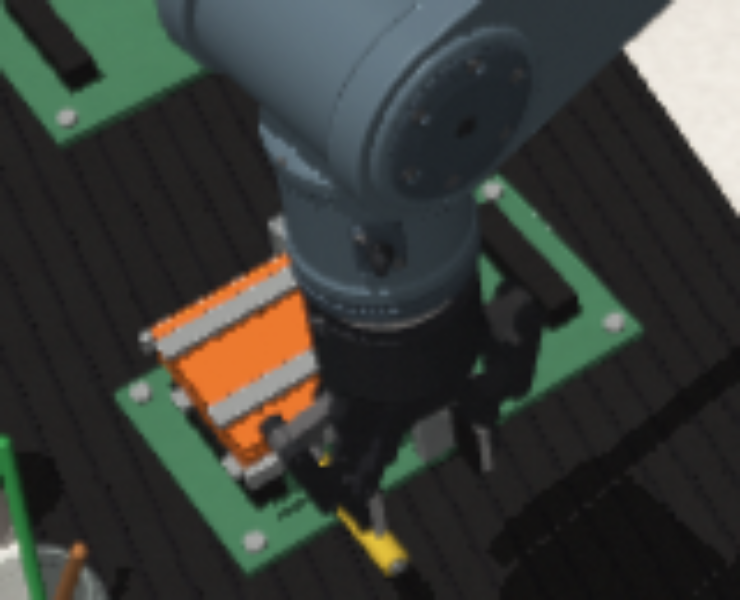

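View pics/wrist5.png

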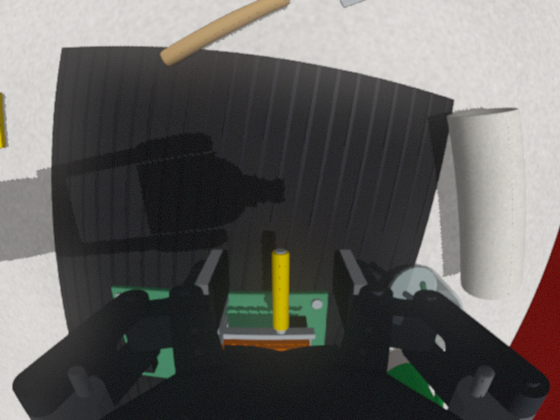

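Run:
```python
from h import *
a=np.radians(9.2); xp=np.array([np.cos(a),np.sin(a),0]); yp=np.array([-np.sin(a),np.cos(a),0]); Hn=np.array([.4664,.184,0])+.08*xp
im=cv2.imread('pics/side5.png');d=np.load('/tmp/side5.npy');h=cv2.cvtColor(im,cv2.COLOR_BGR2HSV)
m=(h[...,0]>5)&(h[...,0]<17)&(h[...,1]>170)&(h[...,2]>90)
P=np.array([w('side',(u,v),d[v,u]) for v in range(160,215) for u in range(315,375) if m[v,u]])
L=np.c_[(P-Hn)@xp,(P-Hn)@yp,P[:,2]]; z=np.median(L[:,2]); T=L[L[:,2]>.07]
T=T[abs(T[:,2]-np.median(T[:,2]))<.004]
A=np.linalg.lstsq(np.c_[T[:,:2],np.ones(len(T))],T[:,2],rcond=None)[0]
print(len(L),len(T),'tilt deg',np.degrees(A[:2]).round(1),'z',np.median(T[:,2]).round(4),'x range',np.percentile(T[:,0],[1,99]).round(3),'y',np.percentile(T[:,1],[1,99]).round(3), 'all',L.min(0).round(3),L.max(0).round(3))
print(telemetry.get_obs()['wrist_force'])
```

```text
378 244 tilt deg [-0.1  0.3] z 0.0778 x range [0.032 0.111] y [-0.161 -0.061] all [-0.969 -0.844 -0.   ] [ 0.193 -0.04   1.111]
[ 0.06690112 -0.02732219 -0.60824838]
```

```bash
python3 -c "
from h import *
print(workorder.hand_in())"
```

```text
the job is handed in; nothing more can be done
None
```

I swung the orange jig right over to its far-side stop, let go, moved the arm clear, and handed the job in at about 10 s of the 42 s allowed. The hand-in gave no verdict.

**Last checks that passed**
- **Frame at its stop:** the handle reached the same height as at the start, with about 25 N of reaction. I took that push off before opening the gripper. Afterwards the handle measured near (0.627, 0.214), where a full 180° swing should leave it.
- **Mould upside down:** its underside is level within 0.5°. Its far edge is 111 mm from the hinge, against an expected 112.5 mm, so it is seated in its place.
- **Robot clear:** the wrist force was about zero after I backed away.

**Checks that fell short**
- **Plate:** it was hidden under the mould, so I only inferred its fit from the level, correctly placed mould.
- **Blue jig:** in the last scene picture the arm covered its handle, so that check gave nothing. The side view puts the handle a few mm from before, within the scatter of that measurement, and it looks untouched. The arm stayed at the orange jig, about 0.3 m away.

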